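# Fit the specimen platform on its stand and press it down to the rests

## Task

Pick up the blue specimen platform by its hub, lower it squarely over the tall rod of the stand, and press it down, pushing the orange friction collar ahead of it, until you feel it bear firmly on both brass rests (lean on the rests with about 10 N, never more than 25 N). Then let go, leaving the platform level and down on the rests. Be gentle, do not drop or force it, and leave the other things on the bench alone.

Things in the scene. Friction and masses are not known exactly. Their poses are not given: they have to be found in the camera images.
- platform: Loose, 0.36 to 0.56 kg, flat on the bench at first: blue slab 120 (x) by 100 (y) by 10 mm with a square aluminium hub on its middle, 36 by 36 mm, 70 mm high (top 80 mm above the underside). A bore runs through both: 15.5 mm wide in the hub, 18 in the slab. Origin: centre of the underside, on the bore axis; z up. Take the hub near its top, across either pair of flats. Any yaw on the stand will do.
- stand: Fixed stand: grey foot 130 by 130 by 20 mm with an upright steel rod in its middle, 14 mm in diameter, its chamfered tip 140 mm above the bench. Origin: centre of the foot's underside; z up along the rod. It carries the orange collar.
- collar (a joint): Orange friction collar around the rod, 26 mm square, 12 mm high. Its top is 110 mm above the bench at 0, and lower by the value (m); starts at 0 to 0.020, can go to 0.075. It slides at about 9 N, more than the platform's weight, and stays where it is left.
- rod_top (a point): Centre of the rod's tip, 140 mm above the bench.
- rests: Pair of rigid brass rest pins, flat-topped, 14 mm in diameter, upright in the foot 32 mm either side of the rod along the stand's y. Someone has set both tops to one height, 42 to 60 mm above the bench; the pose does not tell it: feel for them. Origin: on the rod axis at the bench, not at the tops. With the platform down, the rod stands at most 18 mm proud of the hub.
- jacket: Bystander: white plaster lump, 125 mm across, 66 mm high. Origin: centre of underside.
- bottle1: Bystander: clear bottle with blue cap, 60 mm wide, 150 mm high. Origin: centre of underside.
- bottle2: Bystander: a second such bottle.
- brushpot: Bystander: steel pot of brushes, 68 mm wide, 90 mm high (brushes to 150 mm). Origin: centre of underside.
- cardtray: Bystander: cardboard tray 100 by 80 by 35 mm holding a bone. Origin: centre of underside.
- tub: Bystander: clear plastic tub 160 by 150 by 90 mm. Origin: centre of underside.
Mind the look-alikes: they are no part of the job. Leave any pink look-alike of the stand alone. Several things have the shape of the platform; the one meant has the colours described above.

How it is judged (in metres and radians):
On the way, in this order (a step that is already met when the one before it is completed fails the run):
1. the platform is threaded on the rod, square and still above the rests (z of platform in the frame of rod_top between -0.076 and -0.012 m and horizontal distance between platform and rod_top below 0.004 m and angle between platform's own z axis and vertical below 0.06 rad), for 0.2 s.
2. the platform is pressed on the rests with more than 5 N for 0.2 s (z of platform in the frame of rod_top below -0.076 m and horizontal distance between platform and rod_top below 0.003 m and angle between platform's own z axis and vertical below 0.035 rad and contact force between platform and rests above 5 N), for 0.2 s.
At the end, for the whole second after the job is handed in: The platform is on the rod lying on the rests (bearing on them with over 1 N by its own weight, underside at least 76 mm below the rod's tip), its axis within 3 mm of the rod's, level within 2 degrees, at rest and released (z of platform in the frame of rod_top below -0.076 m and horizontal distance between platform and rod_top below 0.003 m and angle between platform's own z axis and vertical below 0.035 rad and contact force between platform and rests above 1 N and linear speed of platform below 0.01 m/s and contact force between platform and the fingers below 0.1 N); the robot touches nothing.
It fails at once if the platform bears on the rests with more than 25 N (contact force between platform and rests above 25 N).
It fails at once if the platform jams, knocks or is dropped on the stand (rod, collar or foot) with more than 40 N (contact force between platform and stand above 40 N).
It fails at once if a bystander is moved by more than 30 mm (distance of any of jacket, bottle1, bottle2, brushpot, cardtray, tub from where it was at the start of the episode above 0.03 m).
It also fails if it takes over 67 s, if anything falls off the work surface, if the arm or the gripper's body presses on something with over 40 N, if the wrist force passes 120 N, or if a joint passes its speed limit or range.

## Robot

A 6-joint arm with a two-finger parallel gripper is mounted at the origin on the work surface. World frame = base frame: x ahead of the robot, y to its left, z up, the work surface at z = 0. Lengths are in mm, angles in rad, forces in N, time in s.
With the tool pointing down it reaches from about 400 to 925 mm from the base axis. Payload 12.5 kg.
Tool frame: the origin (TCP) lies at the very end of the fingers, on their centre line; the grasp point (between the pads) lies 19 mm behind it; z points along the fingers, y is the line along which they close (so a half turn about z gives the same grasp; the last joint's range is limited). The gripper opens to 95 mm and grips with 3 to 60 N. Pads are 20 mm wide; open, the fingers measure 119 mm over their backs; the gripper's body (75 mm by 180 mm) begins 59 mm behind the grasp point.
Start: joints at [-1.296, 0.491, 1.559, -0, 1.092, -0.106], TCP at [232.313, -580.239, 214.661] pointing down, gripper open.
Joint ranges: [-3.1, 3.1], [-0.84, 2.19], [0.05, 2.79], [-1.13, 4.28], [0.06, 2.93], [-2.69, 2.69]. Speed limits (rad/s): [2.22, 2.22, 2.79, 3.14, 3.14, 3.14].

## Interface

Orientations are given as [roll, pitch, yaw] about the fixed x, y, z axes, in that order (R = Rz(yaw) Ry(pitch) Rx(roll)).
In Python, from cell import state, read_camera, camera_info, job_done gives the robot as it stands.
- The arm moves only by the shell command python3 -m handwheel 'ROWS'. ROWS is a JSON list of rows, 1 to 5 of them, each of 5 numbers: dx, dy, dz in mm, then a turn about the tool's z in rad, then the opening from 0.0 (shut) to 1.0 (fully open); each row is the pose to reach, as a shift and turn from the pose commanded when the command began, along the tool's axes at that moment; what a row does not reach only later rows make up. A row lasts 1/12 s, in which the tool goes at most 41.7 mm and 0.125 rad, less where a joint would pass 70% of its speed; a pose out of reach is approached as far as the arm can. The fingers move at their own pace and stop on an object; the grip force is fixed at half the most. Time passes only in rows, so rows that do not move let the fingers close. It prints the time, the measured TCP pose, the force, the opening and the grip force at its end.
- state(): the state, without advancing time (a new reading comes with each control period).
- read_camera(name): name is "side" or "top" or "wrist"; returns (picture, depth): 400x640x3 uint8, red, green, blue; 400x640 float32, mm along the optical axis (not along the pixel's ray), 0 where there is no reading.
- camera_info(name): a dict with "vertical_fov" (degrees; the focal length in pixels is half the picture's height over the tangent of half this angle, whatever the lens; pixels are square), "cx", "cy" (the principal point, pixels), "origin" and "attitude" of the camera in the world. Camera axes: x right, y down, z forward; pixel columns grow to the right and rows downward; lengths in mm; the calibration is good to about 2 mm. A picture is of the moment at which its call begins: read the wrist's pose just before it. camera_info takes no time and is no camera call; for the wrist camera it gives the pose at the moment of the call.
- job_done(): hands the job in; it is judged then, once.
The state is a dict: "t": time; "joints": joint angles; "qvel": joint speeds; "tau": joint torques, N m; "eef_pos": TCP position; "tcp_rot": TCP orientation; "ft_force": force on the tool from outside, world axes, zero at the start; "moment": the same for the moment, N m; "opening": opening from 0.0 (shut) to 1.0 (fully open); "grip_force": force on a finger pad.
Only numpy, scipy, OpenCV 4.12 (cv2) and the standard library are available. Lean on these libraries where they do the work, as an engineer would, in place of code of your own. Each camera call takes 0.05 s, during which the arm holds its last target. There are 200 camera calls.

## Working session

There is one attempt and no reset: what is moved stays moved. The work goes in short steps, Python scripts to look and compute and a shell command to move; the robot and the scene stay as the last step left them, time stands still between calls to the robot, and variables do not carry over. Pictures are saved under pics/ and viewed, at most 10 in all, crops included, and the job is handed in when it is done.

```bash
ls; mkdir -p pics; cat > h.py <<'E'
import numpy as np, cv2
from cell import state, read_camera, camera_info
from scipy.spatial.transform import Rotation as R
def K(name):
    i=camera_info(name); f=200/np.tan(np.radians(i['vertical_fov'])/2); return i,f
E
python3 - <<'E'
from h import *
print(state())
ims=[]
for n in ('top','side'):
    print(n,camera_info(n)); p,d=read_camera(n); cv2.imwrite(f'pics/{n}0.png',p[:,:,::-1]); np.save(n+'0.npy',d)
print(camera_info('wrist'))
E
```

```text
pics
{'t': 0.0, 'joints': array([-1.29560193e+00,  4.91531088e-01,  1.55944101e+00, -1.41371871e-05,
        1.09166282e+00, -1.05589480e-01]), 'qvel': array([-0.00172487, -0.00075149, -0.00028507, -0.0014569 ,  0.00070683,
       -0.00016802]), 'tau': array([ 1.12997277e-03, -6.12646437e+01, -2.58173847e+01,  6.93111727e-02,
        4.82636655e-02, -9.83170162e-05]), 'eef_pos': array([ 232.24118532, -580.00066971,  214.08233367]), 'tcp_rot': array([-3.14055488e+00, -9.73786684e-05,  3.80790350e-01]), 'ft_force': array([ 0.52104166,  0.07681894, -0.11571356]), 'moment': array([ 0.02823981,  0.0169874 , -0.06019757]), 'grip_force': 0.0, 'opening': 0.9995961102013982}
top {'vertical_fov': 44.26739450258341, 'cx': 317.60731367092575, 'cy': 201.99918826788564, 'origin': array([ 321.99491156,   15.69057438, 1529.94674237]), 'attitude': array([-2.98001384, -0.00415309, -1.56301299])}
side {'vertical_fov': 44.471127892943656, 'cx': 321.68049557863, 'cy': 202.5541097266255, 'origin': array([  94.03299571,  933.44489512, 1324.88991   ]), 'attitude': array([-2.43030549,  0.01634644, -2.72132256])}
{'vertical_fov': 71.17734296560131, 'cx': 320.9922035787879, 'cy': 204.5563928844061, 'origin': array([ 298.36280385, -553.96770681,  384.83514832]), 'attitude': array([ 2.88751334e+00,  3.85379853e-04, -1.19001777e+00])}
```

View pics/top0.png

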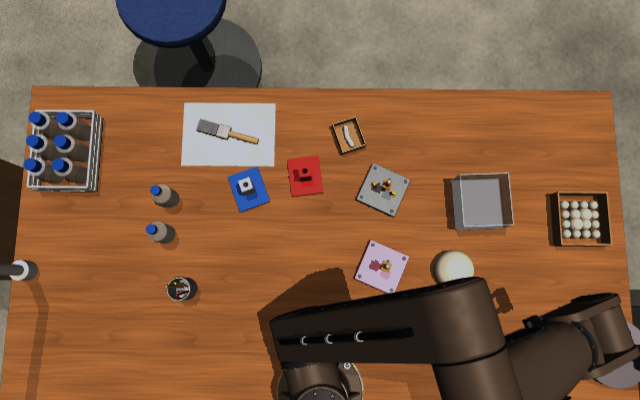

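View pics/side0.png

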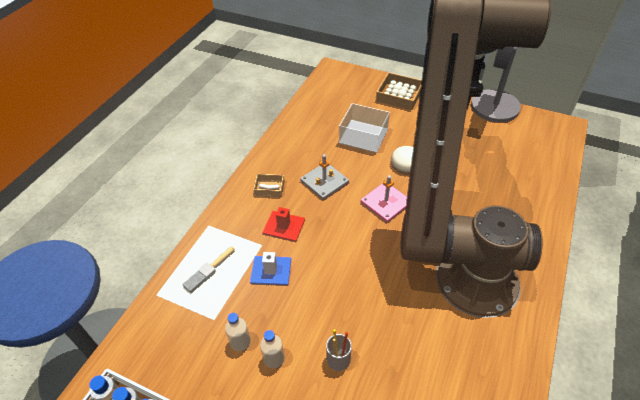

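Top view: the platform candidates are the blue slab with an aluminium hub at (249,188) and the red one at (305,175). The stand candidates are the grey foot at (384,189) and the pink one at (381,266). In the side view the blue one is at (271,268), red (284,222), grey (325,180) and pink (387,200). I choose blue and grey, and check them in one crop.

```bash
cat >> h.py <<'E'
def ray(name,uv,info=None):
    i=info or camera_info(name); f=200/np.tan(np.radians(i['vertical_fov'])/2)
    uv=np.atleast_2d(np.asarray(uv,float))
    v=np.c_[(uv[:,0]-i['cx'])/f,(uv[:,1]-i['cy'])/f,np.ones(len(uv))]
    return np.array(i['origin']),v@R.from_euler('xyz',i['attitude']).as_matrix().T
def onz(name,uv,z,info=None):
    o,v=ray(name,uv,info); return o+v*((z-o[2])/v[:,2])[:,None]
def tri(rays):  # list of (o,v)
    A=0;b=0
    for o,v in rays:
        v=v.ravel()/np.linalg.norm(v); P=np.eye(3)-np.outer(v,v); A=A+P; b=b+P@o
    return np.linalg.solve(A,b)
def blob(m,box=None):
    m=m.astype(np.uint8)
    if box: k=np.zeros_like(m); k[box[1]:box[3],box[0]:box[2]]=1; m=m*k
    c,_=cv2.findContours(m,cv2.RETR_EXTERNAL,cv2.CHAIN_APPROX_NONE)
    return max(c,key=cv2.contourArea)
E
python3 - <<'E'
from h import *
T=cv2.imread('pics/top0.png');S=cv2.imread('pics/side0.png')
cr=lambda I,x,y:cv2.resize(I[y-35:y+35,x-45:x+45],None,fx=4.4,fy=4.2,interpolation=cv2.INTER_CUBIC)
cv2.imwrite('pics/crop1.png',np.vstack([np.hstack([cr(T,249,188),cr(T,384,189)]),np.hstack([cr(S,271,265),cr(S,325,175)])]))
for n,I,b in(('top',T,(220,160,280,220)),('side',S,(245,245,300,290))):
    h=cv2.cvtColor(I,cv2.COLOR_BGR2HSV)
    m=(h[...,0]>100)&(h[...,0]<130)&(h[...,1]>120)&(h[...,2]>60)
    c=blob(m,b); box=cv2.boxPoints(cv2.minAreaRect(cv2.convexHull(c)))
    ap=cv2.approxPolyDP(cv2.convexHull(c),4,True).reshape(-1,2); w=onz(n,ap,10)
    print(n,'slab',w.round(1).tolist())
    m=(h[...,1]<60)&(h[...,2]>150); c=blob(m,b); print('hub px',cv2.minAreaRect(c),cv2.contourArea(c))
    d=np.load(n+'0.npy'); hc=cv2.minAreaRect(c)[0]; print(onz(n,[hc],80).round(1), d[int(hc[1]),int(hc[0])])
for n,I,b in(('top',T,(345,150,425,225)),('side',S,(295,145,355,205))):
    h=cv2.cvtColor(I,cv2.COLOR_BGR2HSV)
    m=(h[...,1]<60)&(h[...,2]>60); c=blob(m,b); ap=cv2.approxPolyDP(cv2.convexHull(c),4,True).reshape(-1,2)
    print(n,'foot',ap.tolist(),onz(n,ap,20).round(1).tolist(),onz(n,[cv2.minAreaRect(c)[0]],20).round(1))
E
```

```text
top slab [[680.5, 204.1, 10.0], [571.7, 163.6, 10.0], [539.3, 253.3, 10.0], [647.3, 294.7, 10.0]]
hub px ((246.5, 163.0), (6.0, 53.0), 90.0) 270.5
[[676.1 227.5  80. ]] 1568.1873
side slab [[679.8, 206.2, 10.0], [573.6, 164.4, 10.0], [540.4, 252.0, 10.0], [645.2, 293.6, 10.0]]
hub px ((253.0, 258.0), (26.0, 16.0), 90.0) 210.0
[[652.4 250.6  80. ]] 1596.0066
top foot [[373, 163], [409, 179], [393, 216], [357, 199]] [[694.2, -162.4, 20.0], [643.7, -274.9, 20.0], [526.2, -222.6, 20.0], [578.7, -111.3, 20.0]] [[ 610.4 -192.8   20. ]]
side foot [[330, 165], [348, 180], [322, 198], [301, 177]] [[619.8, -267.7, 20.0], [528.3, -222.3, 20.0], [580.0, -104.6, 20.0], [693.3, -168.2, 20.0]] [[ 609.1 -189.8   20. ]]
```

View pics/crop1.png

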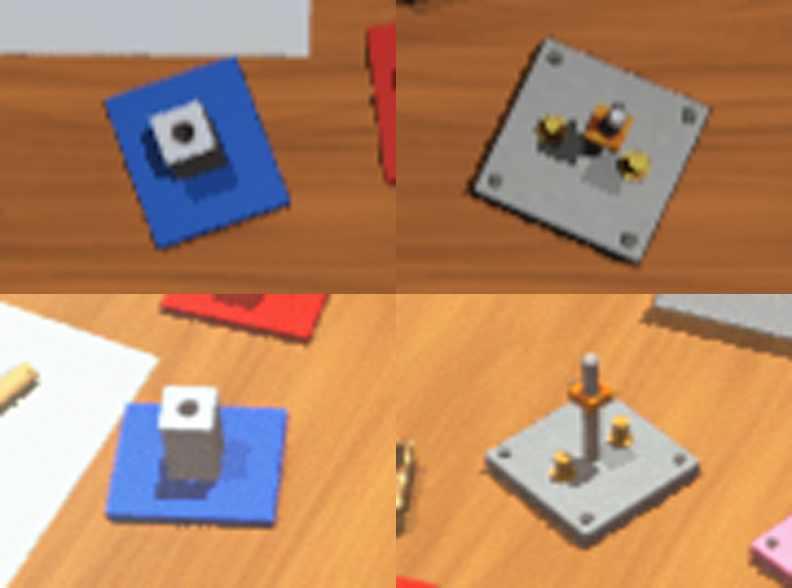

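The crop confirms the choice. The blue slab has an aluminium hub, and the grey stand has a steel rod, orange collar and two brass pins. The platform is near (610, 229) with yaw about 0.356, and the stand is near (610, -191). Moving over the platform.

```bash
python3 -m handwheel '[[15,-14,0,0,1],[45,-42,0,0,1],[75,-70,0,0,1],[105,-98,0,0,1],[135,-126,0,0,1]]'
python3 -m handwheel '[[30,-28,0,0,1],[60,-56,0,0,1],[90,-84,0,0,1],[120,-112,0,0,1],[150,-140,0,0,1]]'
python3 -m handwheel '[[30,-28,0,0,1],[60,-56,0,0,1],[90,-84,0,0,1],[120,-112,0,0,1],[150,-140,0,0,1]]'
python3 -m handwheel '[[30,-28,0,0,1],[60,-56,0,0,1],[90,-84,0,0,1],[120,-112,0,0,1],[150,-140,0,0,1]]'
python3 -m handwheel '[[27,-26,0,0.025,1],[47,-46,0,0.025,1],[60,-60,0,0.025,1],[65,-64,0,0.025,1],[65,-64,0,0.025,1]]'
python3 - <<'E'
from h import *
i=camera_info('wrist');s=state();p,d=read_camera('wrist');cv2.imwrite('pics/w1.png',p[:,:,::-1]);np.save('w1.npy',d)
print(s['eef_pos'],s['tcp_rot'],i)
import pickle;pickle.dump((i,s),open('w1.pkl','wb'))
E
```

```text
t: 0.52
eef_pos: [311.0, -411.3, 214.3]
tcp_rot: [-3.141, 0.0, 0.38]
ft_force: [2.1, -0.9, 0.2]
opening: 0.998
grip_force: 0.0
t: 0.93
eef_pos: [398.3, -225.4, 214.6]
tcp_rot: [-3.142, 0.0, 0.381]
ft_force: [0.9, 0.1, 0.8]
opening: 1.001
grip_force: 0.0
t: 1.35
eef_pos: [485.6, -39.6, 214.6]
tcp_rot: [3.141, 0.0, 0.381]
ft_force: [1.7, 0.1, -0.8]
opening: 1.0
grip_force: 0.0
t: 1.77
eef_pos: [572.8, 146.3, 214.4]
tcp_rot: [3.142, 0.0, 0.381]
ft_force: [0.7, -0.8, -0.7]
opening: 0.996
grip_force: 0.0
t: 2.18
eef_pos: [609.0, 228.6, 213.8]
tcp_rot: [3.142, 0.001, 0.357]
ft_force: [-0.1, 0.3, -0.2]
opening: 1.002
grip_force: 0.0
[609.03635026 228.62829458 213.8400898 ] [3.14155224e+00 9.26546273e-04 3.57466643e-01] {'vertical_fov': 71.17734296560131, 'cx': 320.9922035787879, 'cy': 204.5563928844061, 'origin': array([675.83911996, 253.36726676, 384.47528843]), 'attitude': array([ 2.88651572e+00, -6.07895344e-04, -1.21336402e+00])}
```

View pics/w1.png

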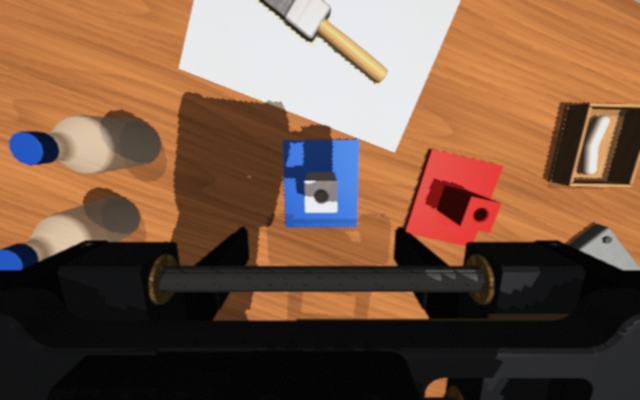

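The wrist view shows the hub top at (321,194) with the bore at (320,195). The slab spans (284,139) to (358,227), square to the tool. Triangulating the bore across the views.

```bash
python3 - <<'E'
from h import *
import pickle
i,s=pickle.load(open('w1.pkl','rb'));W=cv2.imread('pics/w1.png');d=np.load('w1.npy')
g=cv2.cvtColor(W,cv2.COLOR_BGR2GRAY)
def dark(g,x,y,r,th):
    w=g[y-r:y+r+1,x-r:x+r+1].astype(float); k=np.clip(th-w,0,None); yy,xx=np.mgrid[-r:r+1,-r:r+1]; return np.array([x+(k*xx).sum()/k.sum(),y+(k*yy).sum()/k.sum()])
T=cv2.imread('pics/top0.png',0);S=cv2.imread('pics/side0.png',0)
print(g[183:215:2,306:340:2])
bw=dark(g,320,195,8,100);bt=dark(T,246,184,3,140);bs=dark(S,269,257,3,140)
print(bw,bt,bs)
r=[ray('wrist',bw,i),ray('top',bt),ray('side',bs)]
print('tri all',tri(r),'wt',tri([r[0],r[1]]),'ws',tri([r[0],r[2]]),'ts',tri(r[1:]))
for z in(78,80): print([onz(n,b,z,k).round(1).tolist() for n,b,k in(('wrist',bw,i),('top',bt,None),('side',bs,None))])
h=cv2.cvtColor(W,cv2.COLOR_BGR2HSV);m=(h[...,0]>100)&(h[...,0]<130)&(h[...,1]>120)&(h[...,2]>40)
c=blob(m,(270,125,375,235));ap=cv2.approxPolyDP(cv2.convexHull(c),6,True).reshape(-1,2);print(ap.tolist(),onz('wrist',ap,10,i).round(1).tolist())
print('mean',cv2.minAreaRect(onz('wrist',c.reshape(-1,2),10,i)[:,:2].astype(np.float32)))
E
```

```text
[[185 202 184 166 144 137 140 138 136 136 140 142 141 137 136 135 132]
 [135 141 139 136 135 137 139 137 137 138 141 140 137 136 133 132 131]
 [136 139 138 135 135 139 137 133 137 139 141 139 136 134 132 134 130]
 [135 137 135 134 138 126 104  87  94 116 134 135 135 133 132 134 130]
 [134 136 135 138 123  74  52  44  48  63 101 130 133 132 134 134 130]
 [131 133 135 132  96  54  53  56  58  54  67 113 130 134 133 133 127]
 [162 142 144 142  77  53  57  59  60  55  54  95 129 133 134 132 126]
 [231 226 212 215 131  57  58  58  59  56  55  94 130 134 131 132 126]
 [234 236 236 233 187  80  58  59  58  56  68 112 133 131 131 133 125]
 [234 236 236 236 227 159  82  62  65  91 137 175 190 169 184 173 128]
 [233 236 236 236 235 226 192 164 168 193 226 234 231 234 232 222 142]
 [233 236 236 233 235 236 233 232 232 234 236 236 234 236 236 224 143]
 [233 236 236 236 236 236 236 236 237 236 236 236 236 236 236 224 142]
 [233 236 237 237 236 236 236 236 236 236 236 236 236 236 236 224 142]
 [224 230 230 230 231 231 231 231 231 231 231 230 231 231 229 204 133]
 [139 142 143 143 144 144 144 144 145 145 145 146 146 147 142 129 120]]
[320.84299781 195.24708242] [245.28876334 184.09730069] [268.33333333 256.85964912]
tri all [611.12322361 228.96999888  80.54760791] wt [611.26734223 229.27786443  78.86207883] ws [611.24420958 228.88973609  80.49614352] ts [610.63550887 228.90561049  81.44073302]
[[[611.1, 229.2, 78.0]], [[611.4, 229.4, 78.0]], [[612.0, 226.9, 78.0]]]
[[[611.5, 229.3, 80.0]], [[611.0, 229.1, 80.0]], [[611.1, 228.1, 80.0]]]
[[356, 140], [355, 225], [287, 226], [283, 142]] [[682.1, 206.6, 10.0], [573.3, 163.6, 10.0], [538.3, 253.0, 10.0], [646.3, 295.1, 10.0]]
mean ((610.3270874023438, 229.4479217529297), (118.45504760742188, 98.66471862792969), 20.47844696044922)
```

```bash
python3 -m handwheel '[[2.2,0.3,15,0,1],[2.2,0.3,45,0,1],[2.2,0.3,75,0,1],[2.2,0.3,95,0,1],[2.2,0.3,105,0,1]]'
python3 -m handwheel '[[0,0,15,0,1],[0,0,35,0,1],[0,0,50,0,1],[0,0,60,0,1],[0,0,60,0,1]]'
python3 -m handwheel '[[0,0,0,0,0.5],[0,0,0,0,0.45],[0,0,0,0,0.42],[0,0,0,0,0.40],[0,0,0,0,0.38]]'
python3 -m handwheel '[[0,0,0,0,0.37],[0,0,0,0,0.36],[0,0,0,0,0.34],[0,0,0,0,0.3],[0,0,0,0,0.2]]'
python3 -c "
from h import *
print(state())"
```

```text
t: 2.65
eef_pos: [609.9, 226.2, 107.2]
tcp_rot: [-3.141, 0.004, 0.354]
ft_force: [0.5, -0.6, 0.2]
opening: 1.001
grip_force: 0.0
t: 3.07
eef_pos: [610.6, 227.1, 48.4]
tcp_rot: [-3.142, 0.002, 0.355]
ft_force: [-0.5, -0.1, -0.4]
opening: 0.996
grip_force: 0.0
t: 3.48
eef_pos: [611.4, 228.2, 50.3]
tcp_rot: [3.141, -0.001, 0.356]
ft_force: [-0.0, 0.2, 1.0]
opening: 0.709
grip_force: 0.0
t: 3.9
eef_pos: [611.2, 228.3, 49.6]
tcp_rot: [-3.141, -0.0, 0.356]
ft_force: [-0.2, 1.3, 1.4]
opening: 0.376
grip_force: 30.0
{'t': 3.9, 'joints': array([2.56220337e-01, 7.15900015e-01, 1.62833621e+00, 1.73773349e-04,
       7.97310145e-01, 1.47115661e+00]), 'qvel': array([-0.00159083,  0.00197741, -0.00044127, -0.00113828, -0.00081873,
        0.00059683]), 'tau': array([-7.04224035e-01, -6.88607955e+01, -1.97750920e+01, -1.56852887e-01,
       -9.42879869e-02, -3.20476502e-04]), 'eef_pos': array([611.19401832, 228.27852477,  49.61285831]), 'tcp_rot': array([-3.14147354e+00, -5.84123286e-05,  3.55738652e-01]), 'ft_force': array([-0.20146853,  1.27916588,  1.41461907]), 'moment': array([ 0.15506055,  0.0553927 , -0.01094778]), 'grip_force': 29.999814815819263, 'opening': 0.3761916994803377}
```

```bash
python3 -m handwheel '[[0,0,-3,0,0.2],[0,0,-8,0,0.2],[0,0,-15,0,0.2],[0,0,-20,0,0.2],[0,0,-20,0,0.2]]'
python3 -m handwheel '[[0,0,-15,0,0.2],[0,0,-40,0,0.2],[0,0,-70,0,0.2],[0,0,-100,0,0.2],[0,0,-130,0,0.2]]'
python3 -m handwheel '[[0,0,-12,0,0.2],[0,0,-20,0,0.2],[0,0,-20,0,0.2],[0,0,-20,0,0.2]]'
python3 -m handwheel '[[5,14,0,0,0.2],[15,42,0,0,0.2],[25,70,0,0,0.2],[35,98,0,0,0.2],[45,126,0,0,0.2]]'
python3 -m handwheel '[[7,20,0,0,0.2],[12,34,0,0,0.2],[14,40,0,0,0.2],[14,40,0,0,0.2],[14,40,0,0,0.2]]'
python3 - <<'E'
from h import *
import pickle
i=camera_info('wrist');s=state();p,d=read_camera('wrist');cv2.imwrite('pics/w2.png',p[:,:,::-1]);np.save('w2.npy',d)
for n in('top','side'):
    q,_=read_camera(n);cv2.imwrite(f'pics/{n}2.png',q[:,:,::-1])
print(s['eef_pos'],s['tcp_rot'],s['ft_force'],s['moment'])
pickle.dump((i,s),open('w2.pkl','wb'))
E
```

```text
t: 4.32
eef_pos: [611.8, 228.3, 71.1]
tcp_rot: [3.141, -0.002, 0.356]
ft_force: [0.3, 0.1, -2.8]
opening: 0.378
grip_force: 30.0
t: 4.73
eef_pos: [610.9, 228.0, 200.9]
tcp_rot: [3.142, 0.0, 0.356]
ft_force: [-0.3, -0.4, -3.6]
opening: 0.377
grip_force: 30.0
t: 5.07
eef_pos: [610.7, 228.0, 218.2]
tcp_rot: [-3.142, 0.002, 0.356]
ft_force: [0.4, -0.7, -4.3]
opening: 0.376
grip_force: 30.0
t: 5.48
eef_pos: [698.0, 123.9, 217.4]
tcp_rot: [-3.141, 0.003, 0.356]
ft_force: [-0.0, 1.4, -4.1]
opening: 0.373
grip_force: 30.0
t: 5.9
eef_pos: [723.8, 93.5, 218.8]
tcp_rot: [-3.141, 0.001, 0.356]
ft_force: [0.2, 0.8, -4.0]
opening: 0.376
grip_force: 30.0
[723.83316857  93.54736968 218.80654455] [-3.14094577e+00  1.27130957e-03  3.55867651e-01] [ 0.1928269   0.75039937 -4.01156923] [ 0.01881983  0.03344811 -0.02316929]
```

View pics/w2.png

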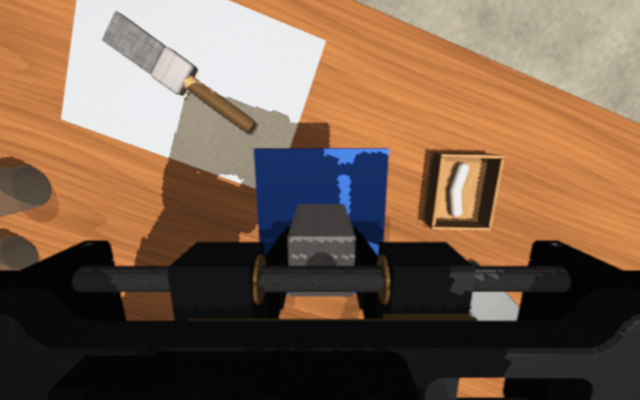

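View pics/top2.png

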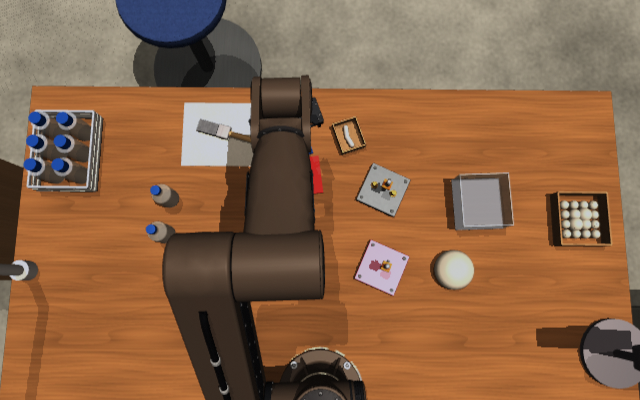

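Wrist image: the hub is held square between the fingers at (321,230). The stand is hidden behind the gripper at about (490,300), because I moved out along x. Top view: the stand is clear at (384,189). I'll move so the stand sits ahead and to the right of the tool, and take two wrist views.

```bash
cat > snap.py <<'E'
import sys,pickle
from h import *
n=sys.argv[1]
i=camera_info('wrist');s=state();p,d=read_camera('wrist');cv2.imwrite(f'pics/{n}.png',p[:,:,::-1]);np.save(n+'.npy',d)
pickle.dump((i,s),open(n+'.pkl','wb'));print(s['eef_pos'],s['tcp_rot'],s['ft_force'])
E
python3 -m handwheel '[[-12,4,0,0,0.2],[-42,14,0,0,0.2],[-72,24,0,0,0.2],[-104,34,0,0,0.2],[-136,44,0,0,0.2]]'
python3 -m handwheel '[[-32,10,0,0,0.2],[-64,20,0,0,0.2],[-94,30,0,0,0.2],[-116,37,0,0,0.2],[-126,40,0,0,0.2]]'
python3 -m handwheel '[[0,0,0,0,0.2],[0,0,0,0,0.2],[0,0,0,0,0.2],[0,0,0,0,0.2]]'
python3 snap.py w3
python3 -m handwheel '[[10,10,0,0,0.2],[20,20,0,0,0.2],[30,30,0,0,0.2],[30,30,0,0,0.2],[30,30,0,0,0.2]]'
python3 -m handwheel '[[0,0,0,0,0.2],[0,0,0,0,0.2],[0,0,0,0,0.2]]'
python3 snap.py w4
python3 -c "
import cv2,numpy as np
a=cv2.imread('pics/w3.png');b=cv2.imread('pics/w4.png')
cv2.imwrite('pics/w34.png',cv2.resize(np.vstack([a[:250,240:],b[:250,240:]]),None,fx=1.2,fy=1.2))"
```

```text
t: 6.47
eef_pos: [610.5, 4.8, 219.9]
tcp_rot: [3.141, -0.0, 0.357]
ft_force: [0.2, -0.4, -3.3]
opening: 0.378
grip_force: 30.0
t: 6.88
eef_pos: [505.8, -77.4, 220.3]
tcp_rot: [3.141, -0.0, 0.356]
ft_force: [0.9, 0.3, -3.1]
opening: 0.377
grip_force: 30.0
t: 7.22
eef_pos: [508.8, -76.2, 219.6]
tcp_rot: [3.141, -0.0, 0.357]
ft_force: [0.1, -0.5, -4.1]
opening: 0.375
grip_force: 30.0
[508.77705621 -76.20122748 219.59346199] [ 3.14142917e+00 -3.42971119e-04  3.56878095e-01] [ 0.12188145 -0.48341224 -4.1407597 ]
t: 7.68
eef_pos: [546.9, -94.2, 219.0]
tcp_rot: [-3.141, 0.001, 0.356]
ft_force: [-0.1, 0.2, -4.2]
opening: 0.377
grip_force: 30.0
t: 7.93
eef_pos: [546.2, -94.3, 219.7]
tcp_rot: [-3.142, 0.0, 0.356]
ft_force: [0.7, 0.3, -3.3]
opening: 0.376
grip_force: 30.0
[546.21147182 -94.25331987 219.67876926] [-3.14154829e+00  1.55991729e-04  3.56078055e-01] [ 0.70998774  0.33089758 -3.29139929]
```

View pics/w34.png

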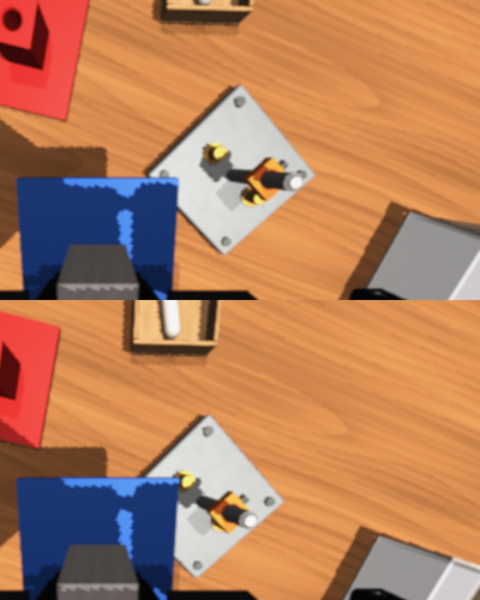

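In the picture the rod tip is at about (484,151) in w3 and (447,183) in w4, with the slab square in the hand. Now computing the tip, the in-hand slab offset (which gives the camera bias), and the top and side cross-check.

```bash
cat > m.py <<'E'
from h import *
import pickle
def cloud(n):
    i,s=pickle.load(open(n+'.pkl','rb'));d=np.load(n+'.npy');v,u=np.mgrid[:400,:640]
    o,r=ray('wrist',np.c_[u.ravel(),v.ravel()],i)
    P=(o+r*d.reshape(-1,1)).reshape(400,640,3); P[d==0]=np.nan; return i,s,P
rs=[]
for n,a in(('w3',(484,151)),('w4',(447,183))):
    i,s,P=cloud(n)
    Z=P[...,2]; box=(a[0]-14,a[1]-14,a[0]+15,a[1]+15)
    m=(Z>133)&(Z<160); c=blob(m,box); M=cv2.moments(c); uv=np.array([M['m10'],M['m01']])/M['m00']
    ctr,rad=cv2.minEnclosingCircle(c)
    k=np.zeros((400,640),np.uint8);cv2.drawContours(k,[c],-1,1,-1); k=k.astype(bool)
    print(n,'tip px',uv.round(2),np.round(ctr,2),rad,'depthz',np.nanmedian(Z[k]).round(1),'onz140',onz('wrist',[uv,ctr],140,i).round(2).tolist())
    rs.append(ray('wrist',ctr,i))
    W=cv2.imread(f'pics/{n}.png');h=cv2.cvtColor(W,cv2.COLOR_BGR2HSV);m=(h[...,0]>100)&(h[...,0]<130)&(h[...,1]>120)&(h[...,2]>25)
    zt=s['eef_pos'][2]-39.3
    c=blob(m,(240,130,400,225)).reshape(-1,2).astype(float); w=onz('wrist',c,zt,i)-s['eef_pos']
    y=s['tcp_rot'][2];X=w[:,0]*np.cos(y)+w[:,1]*np.sin(y);Y=w[:,0]*np.sin(y)-w[:,1]*np.cos(y)
    f=X>40; print(' slab front x',np.percentile(X,[90,97,100]).round(1), 'tool yaw slope',np.polyfit(Y[(X>X.max()-1.5)],X[X>X.max()-1.5],1)[0].round(4))
    for lo in(10,30,45):
        q=(X>lo)&(X<lo+10);print('  sides',Y[q].min().round(2),Y[q].max().round(2))
print('tri wrist',tri(rs).round(2))
E
python3 m.py
python3 - <<'E'
from h import *
T=cv2.imread('pics/top2.png');S=cv2.imread('pics/side0.png')
cr=lambda I,x,y,w:cv2.resize(I[y-w:y+w,x-w:x+w],(390,390),interpolation=cv2.INTER_NEAREST)
cv2.imwrite('pics/crop2.png',np.hstack([cr(T,385,185,13),cr(S,325,165,26)]))
E
```

```text
w3 tip px [482.3  151.29] [482.  150.5] 9.178879737854004 depthz 139.0 onz140 [[609.77, -190.78, 140.0], [610.29, -190.21, 140.0]]
 slab front x [59.6 59.6 59.6] tool yaw slope -0.0027
  sides -48.72 49.23
  sides -49.17 49.5
  sides -49.17 49.37
w4 tip px [445.31 182.76] [445.  182.5] 8.381627082824707 depthz 139.1 onz140 [[610.46, -191.11, 140.0], [610.58, -190.74, 140.0]]
 slab front x [59.6 59.6 59.6] tool yaw slope -0.0009
  sides -48.73 49.32
  sides -49.27 49.23
  sides -49.39 49.85
tri wrist [ 610.62 -191.89  137.26]
```

View pics/crop2.png

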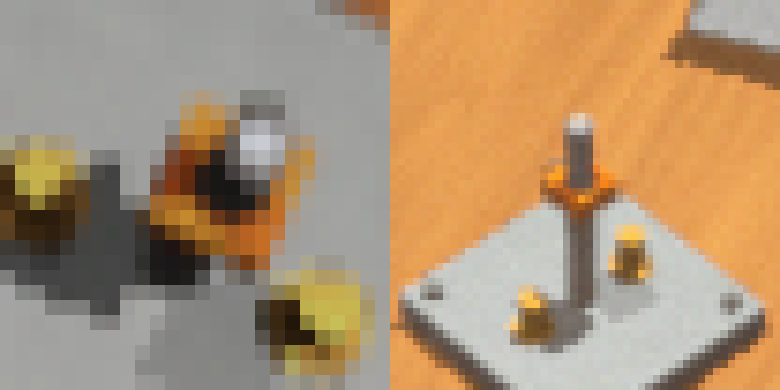

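Crop: the bright rod tip is at (389,181) in the top view and (323.6,155) in the side view, with the collar below it and a brass pin on either side. Refining the tip by its bright top.

```bash
python3 - <<'E'
from h import *
import pickle
rs=[]
def br(g,a,r,th):
    x,y=a;w=g[y-r:y+r+1,x-r:x+r+1].astype(float);k=np.clip(w-th,0,None);yy,xx=np.mgrid[-r:r+1,-r:r+1];return np.array([x+(k*xx).sum()/k.sum(),y+(k*yy).sum()/k.sum()])
for n,a in(('w3',(484,151)),('w4',(447,183))):
    i,s=pickle.load(open(n+'.pkl','rb'));W=cv2.imread(f'pics/{n}.png')
    b=W[...,0]; h=cv2.cvtColor(W,cv2.COLOR_BGR2HSV)
    if n=='w3':print(b[a[1]-11:a[1]+12:1,a[0]-12:a[0]+13:1])
    m=(b>228);c=blob(m,(a[0]-11,a[1]-11,a[0]+12,a[1]+12));(ctr,sz,_)=cv2.minAreaRect(c)
    print(n,ctr,sz,onz('wrist',ctr,140,i).round(2)); rs.append(ray('wrist',ctr,i))
print('ww',tri(rs).round(2))
t=ray('top',(388.97,181.03));q=ray('side',(323.6,155.0))
print('top,side @140',onz('top',(388.97,181.03),140).round(1),onz('side',(323.6,155.),140).round(1),'ts',tri([t,q]).round(1),'all',tri(rs+[t,q]).round(1))
E
```

```text
[[ 74  76  80  90 108 138 172 194 203 207 206 205 205 205 205 206 202 198
  198 201 203 202 202 201 196]
 [ 72  73  76  81 109 155 188 203 206 207 205 205 205 204 203 195 182 168
  169 179 188 193 197 202 202]
 [ 66  69  69  73 103 147 181 191 195 196 196 197 198 198 190 165 135 117
  122 137 149 165 183 197 203]
 [ 53  57  56  59  75 106 133 145 156 167 172 176 182 186 172 137 106 101
  111 120 128 141 161 183 199]
 [ 47  47  47  48  52  62  75  88 106 130 144 159 171 177 167 148 129 128
  129 127 126 131 146 170 192]
 [ 44  43  43  44  44  47  61  83 105 124 139 152 160 164 165 161 155 153
  145 135 130 129 139 165 190]
 [ 43  41  41  41  45  59  87 119 134 138 141 144 152 159 168 171 173 168
  157 142 133 130 141 169 192]
 [ 41  41  38  38  49  80 115 137 141 140 138 144 160 183 198 206 204 194
  176 154 136 134 152 177 197]
 [ 38  38  36  37  56  95 126 138 138 136 143 164 196 226 235 237 235 227
  203 173 153 153 171 190 201]
 [ 36  36  35  40  66 106 131 136 135 139 160 198 230 240 243 244 243 238
  226 197 179 181 192 200 200]
 [ 36  34  34  47  80 116 131 134 135 148 183 223 
[... 875 characters left out ...]
77  76  75  74  73]
 [162 184 189 187 184 179 178 182 182 173 170 172 171 169 160 143 116  96
   83  81  79  79  78  76  76]
 [194 205 206 205 205 204 202 203 202 199 198 195 187 172 148 119  97  85
   83  82  82  82  82  80  79]
 [205 207 208 207 207 206 207 208 208 208 205 197 178 148 117  92  84  82
   83  83  83  83  82  83  82]
 [207 206 206 205 206 206 207 209 209 205 194 172 141 107  86  78  79  81
   82  82  84  84  83  83  85]]
w3 (486.5, 151.5) (7.0, 7.0) [[ 610.91 -194.35  140.  ]]
w4 (448.5, 183.5) (7.0, 7.0) [[ 610.86 -194.13  140.  ]]
ww [ 610.83 -193.86  140.7 ]
top,side @140 [[ 611.7 -193.8  140. ]] [[ 611.6 -193.7  140. ]] ts [ 611.7 -193.8  139.9] all [ 611.2 -193.7  140.6]
```

The tip is at (610.9, -194.1, 140). The wrist pair, top and side all agree to about 1 mm. The bore is on the tool axis within about 0.4 mm. Moving over the rod.

```bash
python3 -m handwheel '[[3,14,0,0,0.2],[10,44,0,0,0.2],[17,76,0,0,0.2],[23,102,0,0,0.2],[25.5,116,0,0,0.2]]'
python3 -m handwheel '[[0,0,0,0,0.2],[0,0,0,0,0.2],[0,0,0,0,0.2],[0,0,0,0,0.2],[0,0,0,0,0.2]]'
cat > avg.py <<'E'
from h import *
P=[];F=[];A=[]
for k in range(6):
    s=state();P.append(s['eef_pos']);F.append(np.r_[s['ft_force'],s['moment']]);A.append(s['tcp_rot']);read_camera('top')
P,F=np.array(P),np.array(F);A=np.array(A)
print(P.mean(0).round(2),P.std(0).round(2),F.mean(0).round(2),A[:,1:].mean(0).round(4),np.abs(A[:,0]).mean().round(4),s['t'])
E
python3 avg.py
```

```text
t: 8.4
eef_pos: [612.4, -197.6, 219.4]
tcp_rot: [3.14, -0.001, 0.355]
ft_force: [-1.2, 0.4, -3.7]
opening: 0.377
grip_force: 30.0
t: 8.82
eef_pos: [610.7, -193.8, 219.9]
tcp_rot: [3.141, -0.0, 0.357]
ft_force: [-0.3, 0.3, -3.3]
opening: 0.376
grip_force: 30.0
[ 610.81 -194.    219.91] [0.06 0.13 0.05] [-0.14  0.19 -3.93  0.03 -0.02  0.01] [-2.000e-04  3.564e-01] 3.1413 9.0667
```

```bash
python3 -m handwheel '[[0,0,8,0,0.2],[0,0,18,0,0.2],[0,0,25,0,0.2],[0,0,28,0,0.2],[0,0,28,0,0.2]]'
python3 -m handwheel '[[0,0,1,0,0.2],[0,0,2,0,0.2],[0,0,4,0,0.2],[0,0,6,0,0.2],[0,0,8,0,0.2]]'
python3 -m handwheel '[[0,0,0,0,0.2],[0,0,0,0,0.2],[0,0,0,0,0.2]]'
python3 avg.py; python3 - <<'E'
from h import *
p,d=read_camera('side');cv2.imwrite('pics/s5.png',cv2.resize(p[90:230,250:410,::-1],None,fx=4,fy=4))
E
```

```text
t: 9.53
eef_pos: [610.5, -194.3, 190.2]
tcp_rot: [-3.14, 0.002, 0.356]
ft_force: [-0.2, 0.9, -3.2]
opening: 0.374
grip_force: 30.0
t: 9.95
eef_pos: [610.9, -194.5, 183.6]
tcp_rot: [3.141, -0.0, 0.356]
ft_force: [0.2, 0.4, -3.8]
opening: 0.377
grip_force: 30.0
t: 10.2
eef_pos: [610.9, -194.5, 183.7]
tcp_rot: [3.141, -0.0, 0.356]
ft_force: [-0.3, -0.4, -3.6]
opening: 0.379
grip_force: 30.0
[ 610.94 -194.47  183.75] [0.01 0.01 0.02] [ 0.19 -0.03 -3.64  0.01 -0.01 -0.  ] [-1.000e-04  3.558e-01] 3.1414 10.45
```

View pics/s5.png

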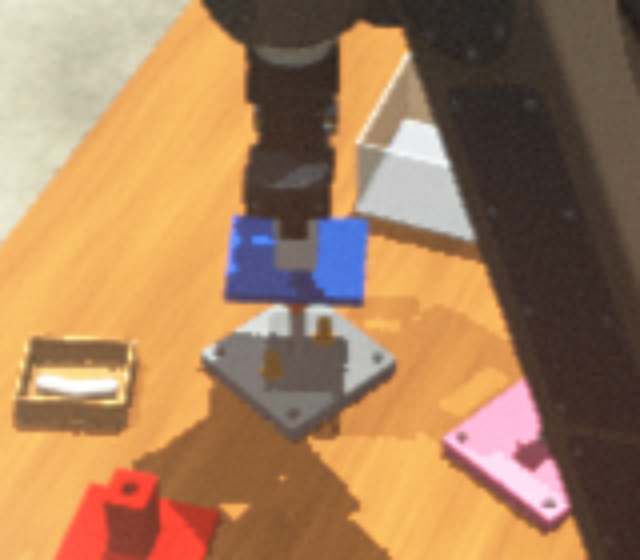

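The platform is centred over the stand at (297,260) in the crop with no contact force so far. Feeling into the hub bore.

```bash
python3 -m handwheel '[[0,0,1,0,0.2],[0,0,2,0,0.2],[0,0,3,0,0.2],[0,0,4,0,0.2],[0,0,5,0,0.2]]'
python3 -m handwheel '[[0,0,0.5,0,0.2],[0,0,1,0,0.2],[0,0,1.5,0,0.2],[0,0,2,0,0.2],[0,0,2.5,0,0.2]]'
python3 avg.py
```

```text
t: 10.97
eef_pos: [610.9, -194.5, 178.4]
tcp_rot: [3.142, 0.0, 0.356]
ft_force: [0.3, 0.9, -3.6]
opening: 0.378
grip_force: 30.0
t: 11.38
eef_pos: [610.9, -194.4, 176.1]
tcp_rot: [3.141, -0.0, 0.356]
ft_force: [-0.6, 0.1, -4.0]
opening: 0.377
grip_force: 30.0
[ 610.88 -194.45  176.1 ] [0.02 0.01 0.06] [-0.1   0.06 -3.71  0.   -0.01  0.02] [0.     0.3558] 3.1415 11.6333
```

```bash
python3 -m handwheel '[[0,0,1,0,0.2],[0,0,2,0,0.2],[0,0,3,0,0.2],[0,0,4,0,0.2],[0,0,5,0,0.2]]'
python3 -m handwheel '[[0,0,1,0,0.2],[0,0,2,0,0.2],[0,0,3,0,0.2],[0,0,4,0,0.2],[0,0,5,0,0.2]]'
python3 -m handwheel '[[0,0,0,0,0.2],[0,0,0,0,0.2],[0,0,0,0,0.2]]'
python3 avg.py
```

```text
t: 12.1
eef_pos: [610.9, -194.3, 171.0]
tcp_rot: [-3.141, 0.0, 0.356]
ft_force: [-0.4, 1.7, -3.1]
opening: 0.376
grip_force: 30.0
t: 12.52
eef_pos: [610.9, -194.4, 166.1]
tcp_rot: [-3.142, -0.0, 0.356]
ft_force: [-0.8, 2.1, -3.1]
opening: 0.377
grip_force: 30.0
t: 12.77
eef_pos: [610.9, -194.3, 165.9]
tcp_rot: [-3.141, 0.0, 0.356]
ft_force: [0.3, 2.6, -4.9]
opening: 0.38
grip_force: 30.0
[ 610.84 -194.36  165.96] [0.01 0.01 0.02] [ 0.46  2.94 -5.52  0.6  -0.14 -0.04] [2.000e-04 3.558e-01] 3.1414 13.0167
```

Threaded. There is a light side push of +2.9 N along y, so I'll ease 0.5 mm that way and go on down.

```bash
python3 -m handwheel '[[0.2,-0.5,0,0,0.2],[0.2,-0.5,0,0,0.2],[0.2,-0.5,0,0,0.2]]'
python3 avg.py
python3 -m handwheel '[[0,0,1,0,0.2],[0,0,2,0,0.2],[0,0,3,0,0.2],[0,0,4,0,0.2],[0,0,5,0,0.2]]'
python3 avg.py
```

```text
t: 13.32
eef_pos: [610.9, -194.2, 166.3]
tcp_rot: [3.141, -0.0, 0.356]
ft_force: [-0.6, 1.0, -4.5]
opening: 0.377
grip_force: 30.0
[ 610.95 -194.16  166.29] [0.01 0.05 0.03] [-0.05 -0.02 -4.64 -0.   -0.02 -0.01] [-1.000e-04  3.558e-01] 3.141 13.5667
t: 14.03
eef_pos: [610.9, -193.9, 161.0]
tcp_rot: [3.142, 0.0, 0.356]
ft_force: [0.3, -0.4, -4.0]
opening: 0.377
grip_force: 30.0
[ 610.87 -193.9   160.99] [0.03 0.02 0.12] [ 0.07  0.26 -3.67 -0.01  0.   -0.02] [1.000e-04 3.558e-01] 3.1415 14.2833
```

```bash
python3 -m handwheel '[[0,0,1,0,0.2],[0,0,2,0,0.2],[0,0,3,0,0.2],[0,0,4,0,0.2],[0,0,5,0,0.2]]'
python3 -m handwheel '[[0,0,1,0,0.2],[0,0,2,0,0.2],[0,0,3,0,0.2],[0,0,4,0,0.2],[0,0,5,0,0.2]]'
python3 -m handwheel '[[0,0,1,0,0.2],[0,0,2,0,0.2],[0,0,3,0,0.2],[0,0,4,0,0.2],[0,0,5,0,0.2]]'
python3 avg.py
```

```text
t: 14.75
eef_pos: [610.9, -193.9, 156.0]
tcp_rot: [3.142, 0.0, 0.356]
ft_force: [0.1, -0.4, -4.0]
opening: 0.378
grip_force: 30.0
t: 15.17
eef_pos: [611.0, -193.9, 151.3]
tcp_rot: [3.141, -0.0, 0.356]
ft_force: [-1.4, 1.4, 4.9]
opening: 0.375
grip_force: 30.0
t: 15.58
eef_pos: [611.0, -193.9, 146.3]
tcp_rot: [3.141, -0.0, 0.356]
ft_force: [-1.7, 0.8, 4.4]
opening: 0.379
grip_force: 30.0
[ 610.96 -193.92  146.12] [0.01 0.01 0.09] [-1.32  1.22  3.58  0.23  0.4   0.  ] [-2.000e-04  3.558e-01] 3.1414 15.8333
```

Collar contact: Fz rose by about 8.5 N, as expected. Pushing on to underside about 66, above the highest possible rests.

```bash
python3 -m handwheel '[[-0.1,-0.2,1,0,0.2],[-0.1,-0.2,2,0,0.2],[-0.1,-0.2,3,0,0.2],[-0.1,-0.2,4,0,0.2],[-0.1,-0.2,5,0,0.2]]' | egrep 'pos|force'
python3 -m handwheel '[[0,0,1,0,0.2],[0,0,2,0,0.2],[0,0,3,0,0.2],[0,0,4,0,0.2],[0,0,5,0,0.2]]' | egrep 'pos|force'
python3 -m handwheel '[[0,0,1,0,0.2],[0,0,2,0,0.2],[0,0,3,0,0.2],[0,0,4,0,0.2],[0,0,5,0,0.2]]' | egrep 'pos|force'
python3 -m handwheel '[[0,0,1,0,0.2],[0,0,2,0,0.2],[0,0,3,0,0.2],[0,0,4,0,0.2],[0,0,5,0,0.2]]' | egrep 'pos|force'
python3 avg.py
```

```text
eef_pos: [610.9, -193.9, 141.1]
ft_force: [-0.6, -0.9, 4.8]
grip_force: 30.0
eef_pos: [610.9, -193.9, 136.1]
ft_force: [0.5, -1.1, 4.6]
grip_force: 30.0
eef_pos: [610.9, -193.9, 131.1]
ft_force: [1.2, -2.0, 4.1]
grip_force: 30.0
eef_pos: [610.9, -193.9, 126.1]
ft_force: [1.5, -1.8, 5.0]
grip_force: 30.0
[ 610.79 -193.84  125.94] [0.05 0.04 0.08] [ 2.34 -2.43  2.31 -0.57 -0.49 -0.  ] [-0.      0.3558] 3.1414 17.8
```

```bash
python3 -m handwheel '[[0.1,0.25,1,0,0.2],[0.1,0.25,2,0,0.2],[0.1,0.25,3,0,0.2],[0.1,0.25,4,0,0.2],[0.1,0.25,5,0,0.2]]' | egrep 'pos|force'
python3 -m handwheel '[[0,0,1,0,0.2],[0,0,2,0,0.2],[0,0,3,0,0.2],[0,0,4,0,0.2],[0,0,5,0,0.2]]' | egrep 'pos|force'
python3 -m handwheel '[[0,0,0.5,0,0.2],[0,0,1,0,0.2],[0,0,1.5,0,0.2],[0,0,2,0,0.2],[0,0,2.5,0,0.2]]' | egrep 'pos|force'
python3 avg.py
```

```text
eef_pos: [610.7, -193.8, 121.0]
ft_force: [0.4, 0.3, 6.4]
grip_force: 30.0
eef_pos: [610.8, -193.8, 116.0]
ft_force: [0.0, 1.5, 5.5]
grip_force: 30.0
eef_pos: [610.8, -193.8, 113.5]
ft_force: [-0.1, 2.7, 5.0]
grip_force: 30.0
[ 610.77 -193.82  113.46] [0.01 0.01 0.04] [-0.86  3.28  3.51  0.62  0.24  0.  ] [3.000e-04 3.558e-01] 3.1412 19.35
```

```bash
cat > chk.py <<'E'
import sys
from h import state
s=state();f=s['ft_force'];print(s['eef_pos'].round(1),f.round(1),round(s['t'],1));sys.exit(int(f[2]>8.5 or abs(f[0])>6 or abs(f[1])>6))
E
H="python3 -m handwheel"
$H '[[0.05,-0.15,0.2,0,0.2],[0.05,-0.15,0.4,0,0.2],[0.05,-0.15,0.6,0,0.2]]' >/dev/null; python3 chk.py &&
$H '[[0,0,0.2,0,0.2],[0,0,0.4,0,0.2],[0,0,0.6,0,0.2]]' >/dev/null && python3 chk.py &&
$H '[[0,0,0.2,0,0.2],[0,0,0.4,0,0.2],[0,0,0.6,0,0.2]]' >/dev/null && python3 chk.py &&
$H '[[0,0,0.2,0,0.2],[0,0,0.4,0,0.2],[0,0,0.6,0,0.2]]' >/dev/null && python3 chk.py &&
$H '[[0,0,0.2,0,0.2],[0,0,0.4,0,0.2],[0,0,0.6,0,0.2]]' >/dev/null && python3 chk.py &&
$H '[[0,0,0.2,0,0.2],[0,0,0.4,0,0.2],[0,0,0.6,0,0.2]]' >/dev/null && python3 chk.py &&
$H '[[0,0,0.2,0,0.2],[0,0,0.4,0,0.2],[0,0,0.6,0,0.2]]' >/dev/null && python3 chk.py &&
$H '[[0,0,0.2,0,0.2],[0,0,0.4,0,0.2],[0,0,0.6,0,0.2]]' >/dev/null && python3 chk.py &&
$H '[[0,0,0.2,0,0.2],[0,0,0.4,0,0.2],[0,0,0.6,0,0.2]]' >/dev/null && python3 chk.py &&
$H '[[0,0,0.2,0,0.2],[0,0,0.4,0,0.2],[0,0,0.6,0,0.2]]' >/dev/null && python3 chk.py
```

```text
[ 610.8 -193.8  113.1] [-1.2  3.4  4.9] 19.6
[ 610.8 -193.8  112.4] [-2.   2.8  4.4] 19.9
[ 610.8 -193.8  111.8] [-1.9  2.1  4.2] 20.1
[ 610.8 -193.8  111.2] [-2.4  2.3  4.9] 20.4
[ 610.8 -193.8  110.6] [-2.4  2.5  5. ] 20.6
[ 610.8 -193.8  110. ] [-2.5  1.5  5.2] 20.9
[ 610.9 -193.8  109.4] [-3.3  2.9  5. ] 21.1
[ 610.9 -193.8  108.8] [-3.6  2.6  5.3] 21.4
[ 610.9 -193.8  108.2] [-3.4  2.9  4.5] 21.6
[ 610.9 -193.8  107.6] [-3.1  2.6  5.5] 21.9
```

```bash
H="python3 -m handwheel"
$H '[[-0.1,-0.1,0.2,0,0.2],[-0.1,-0.1,0.4,0,0.2],[-0.1,-0.1,0.6,0,0.2]]' >/dev/null; python3 chk.py &&
$H '[[0,0,0.2,0,0.2],[0,0,0.4,0,0.2],[0,0,0.6,0,0.2]]' >/dev/null && python3 chk.py &&
$H '[[0,0,0.2,0,0.2],[0,0,0.4,0,0.2],[0,0,0.6,0,0.2]]' >/dev/null && python3 chk.py &&
$H '[[0,0,0.2,0,0.2],[0,0,0.4,0,0.2],[0,0,0.6,0,0.2]]' >/dev/null && python3 chk.py &&
$H '[[0,0,0.2,0,0.2],[0,0,0.4,0,0.2],[0,0,0.6,0,0.2]]' >/dev/null && python3 chk.py &&
$H '[[0,0,0.2,0,0.2],[0,0,0.4,0,0.2],[0,0,0.6,0,0.2]]' >/dev/null && python3 chk.py &&
$H '[[0,0,0.2,0,0.2],[0,0,0.4,0,0.2],[0,0,0.6,0,0.2]]' >/dev/null && python3 chk.py &&
$H '[[0,0,0.2,0,0.2],[0,0,0.4,0,0.2],[0,0,0.6,0,0.2]]' >/dev/null && python3 chk.py &&
$H '[[0,0,0.2,0,0.2],[0,0,0.4,0,0.2],[0,0,0.6,0,0.2]]' >/dev/null && python3 chk.py &&
$H '[[0,0,0.2,0,0.2],[0,0,0.4,0,0.2],[0,0,0.6,0,0.2]]' >/dev/null && python3 chk.py
```

```text
[ 610.8 -193.8  107.1] [-2.8  2.5  4.6] 22.1
[ 610.9 -193.7  106.4] [-3.2  2.6  4.9] 22.4
[ 610.8 -193.8  105.8] [-3.2  3.3  5.6] 22.6
[ 610.8 -193.8  105.2] [-3.   2.6  4.5] 22.9
[ 610.8 -193.8  104.6] [-3.1  1.6  4. ] 23.1
[ 610.8 -193.8  104. ] [-2.1  2.7  4.2] 23.4
[ 610.8 -193.8  103.4] [-2.4  2.3  5.3] 23.6
[ 610.8 -193.8  102.8] [-2.1  1.7  5.1] 23.9
[ 610.8 -193.8  102.2] [-1.7  1.4  4.4] 24.1
[ 610.8 -193.8  101.6] [-2.3  1.7  4.3] 24.4
```

```bash
H="python3 -m handwheel"
$H '[[0,0,0.2,0,0.2],[0,0,0.4,0,0.2],[0,0,0.6,0,0.2]]' >/dev/null; python3 chk.py &&
$H '[[0,0,0.2,0,0.2],[0,0,0.4,0,0.2],[0,0,0.6,0,0.2]]' >/dev/null && python3 chk.py &&
$H '[[0,0,0.2,0,0.2],[0,0,0.4,0,0.2],[0,0,0.6,0,0.2]]' >/dev/null && python3 chk.py &&
$H '[[0,0,0.2,0,0.2],[0,0,0.4,0,0.2],[0,0,0.6,0,0.2]]' >/dev/null && python3 chk.py &&
$H '[[0,0,0.2,0,0.2],[0,0,0.4,0,0.2],[0,0,0.6,0,0.2]]' >/dev/null && python3 chk.py &&
$H '[[0,0,0.2,0,0.2],[0,0,0.4,0,0.2],[0,0,0.6,0,0.2]]' >/dev/null && python3 chk.py &&
$H '[[0,0,0.2,0,0.2],[0,0,0.4,0,0.2],[0,0,0.6,0,0.2]]' >/dev/null && python3 chk.py &&
$H '[[0,0,0.2,0,0.2],[0,0,0.4,0,0.2],[0,0,0.6,0,0.2]]' >/dev/null && python3 chk.py &&
$H '[[0,0,0.2,0,0.2],[0,0,0.4,0,0.2],[0,0,0.6,0,0.2]]' >/dev/null && python3 chk.py &&
$H '[[0,0,0.2,0,0.2],[0,0,0.4,0,0.2],[0,0,0.6,0,0.2]]' >/dev/null && python3 chk.py
```

```text
[ 610.8 -193.8  101. ] [-2.1  1.7  4.4] 24.6
[ 610.8 -193.8  100.4] [-2.3  1.6  5.2] 24.9
[ 610.8 -193.7   99.8] [-1.8  2.2  5.3] 25.1
[ 610.8 -193.8   99.2] [-1.9  1.4  4.8] 25.4
[ 610.8 -193.8   98.6] [-1.9  1.3  4.8] 25.6
[ 610.8 -193.8   98. ] [-1.8  2.1  4. ] 25.9
[ 610.8 -193.8   97.4] [-1.4  0.8  4.2] 26.1
[ 610.8 -193.8   96.8] [-1.2  1.6  4.5] 26.4
[ 610.8 -193.8   96.2] [-1.2  1.   5.1] 26.6
[ 610.8 -193.8   95.6] [-0.8  1.1  3.8] 26.9
```

```bash
H="python3 -m handwheel"
$H '[[0,0,0.2,0,0.2],[0,0,0.4,0,0.2],[0,0,0.6,0,0.2]]' >/dev/null; python3 chk.py &&
$H '[[0,0,0.2,0,0.2],[0,0,0.4,0,0.2],[0,0,0.6,0,0.2]]' >/dev/null && python3 chk.py &&
$H '[[0,0,0.2,0,0.2],[0,0,0.4,0,0.2],[0,0,0.6,0,0.2]]' >/dev/null && python3 chk.py &&
$H '[[0,0,0.2,0,0.2],[0,0,0.4,0,0.2],[0,0,0.6,0,0.2]]' >/dev/null && python3 chk.py &&
$H '[[0,0,0.2,0,0.2],[0,0,0.4,0,0.2],[0,0,0.6,0,0.2]]' >/dev/null && python3 chk.py &&
$H '[[0,0,0.2,0,0.2],[0,0,0.4,0,0.2],[0,0,0.6,0,0.2]]' >/dev/null && python3 chk.py &&
$H '[[0,0,0.2,0,0.2],[0,0,0.4,0,0.2],[0,0,0.6,0,0.2]]' >/dev/null && python3 chk.py &&
$H '[[0,0,0.2,0,0.2],[0,0,0.4,0,0.2],[0,0,0.6,0,0.2]]' >/dev/null && python3 chk.py
```

```text
[ 610.8 -193.8   95. ] [-1.1  1.5  5.4] 27.1
[ 610.8 -193.8   94.4] [-1.2  1.   4.7] 27.4
[ 610.8 -193.8   93.8] [-0.5  1.6  4.9] 27.6
[ 610.8 -193.7   93.2] [-2.3  1.1  4.8] 27.9
[ 610.8 -193.8   92.6] [-2.   0.9  4.7] 28.1
[ 610.8 -193.7   92.3] [-2.7  0.9  9.2] 28.4
```

Rests felt at TCP 92.3 (underside about 42.4). Holding and reading.

```bash
python3 -m handwheel '[[0,0,0,0,0.2],[0,0,0,0,0.2]]' | egrep 'pos|force'; python3 chk.py; python3 -m handwheel '[[0,0,0.1,0,0.2],[0,0,0.2,0,0.2],[0,0,0.2,0,0.2]]'| egrep 'pos|force'; python3 avg.py
```

```text
eef_pos: [610.8, -193.7, 92.3]
ft_force: [-2.2, 1.5, 7.4]
grip_force: 30.0
[ 610.8 -193.7   92.3] [-2.2  1.5  7.4] 28.6
eef_pos: [610.8, -193.8, 92.3]
ft_force: [-2.3, 1.5, 9.9]
grip_force: 30.0
[ 610.83 -193.74   92.31] [0.01 0.01 0.01] [-2.42  1.65  8.97  0.36  0.68  0.  ] [-2.000e-04  3.558e-01] 3.1413 29.0667
```

```bash
python3 -m handwheel '[[0,0,0.1,0,0.2],[0,0,0.2,0,0.2],[0,0,0.3,0,0.2],[0,0,0.3,0,0.2]]'| egrep 'pos|force'; python3 avg.py
```

```text
eef_pos: [610.9, -193.8, 92.3]
ft_force: [-3.2, 2.3, 11.0]
grip_force: 30.0
[ 610.85 -193.75   92.31] [0.01 0.02 0.  ] [-3.060e+00  2.160e+00  1.167e+01  4.500e-01  8.300e-01 -1.000e-02] [-0.0004  0.3558] 3.1411 29.7
```

```bash
python3 -m handwheel '[[0,0,0.1,0,0.2],[0,0,0.2,0,0.2],[0,0,0.3,0,0.2],[0,0,0.3,0,0.2],[0,0,0.3,0,0.2]]'| egrep 'pos|force'; python3 avg.py
```

```text
eef_pos: [610.9, -193.7, 92.3]
ft_force: [-3.9, 2.0, 14.7]
grip_force: 30.0
[ 610.86 -193.74   92.28] [0.01 0.02 0.01] [-3.670e+00  2.090e+00  1.458e+01  5.300e-01  1.030e+00  1.000e-02] [-0.0005  0.3559] 3.141 30.4167
```

Leaning with 14.6 N at the wrist plus weight, less about 9 N on the collar, puts about 9.5 N on the rests. It was held for more than 0.5 s. Easing off and releasing.

```bash
python3 -m handwheel '[[0,0,-0.4,0,0.2],[0,0,-0.8,0,0.2],[0,0,-1.1,0,0.2],[0,0,-1.1,0,0.2]]'| egrep 'pos|force'; python3 avg.py
python3 -m handwheel '[[0,0,0,0,0.38],[0,0,0,0,0.4],[0,0,0,0,0.45],[0,0,0,0,0.55],[0,0,0,0,0.7]]'
python3 -m handwheel '[[0,0,0,0,0.85],[0,0,0,0,1],[0,0,0,0,1],[0,0,0,0,1],[0,0,0,0,1]]'; python3 avg.py
```

```text
eef_pos: [610.8, -193.8, 92.3]
ft_force: [-0.6, 0.9, 5.5]
grip_force: 30.0
[ 610.82 -193.76   92.31] [0.01 0.01 0.01] [-1.15  1.22  5.17  0.17  0.34 -0.01] [-0.      0.3558] 3.1415 31.05
t: 31.52
eef_pos: [610.7, -193.8, 92.1]
tcp_rot: [-3.142, 0.0, 0.356]
ft_force: [0.0, -0.0, 0.3]
opening: 0.534
grip_force: 0.0
t: 31.93
eef_pos: [610.8, -193.8, 92.3]
tcp_rot: [3.142, 0.0, 0.356]
ft_force: [-0.7, -0.3, 0.2]
opening: 0.883
grip_force: 0.0
[ 610.79 -193.76   92.35] [0.01 0.01 0.02] [ 0.12  0.15  0.04 -0.    0.01 -0.02] [-0.      0.3558] 3.1415 32.1833
```

Released with no residual force. Backing straight up and then away toward the robot for a final look.

```bash
python3 -m handwheel '[[0,0,-5,0,1],[0,0,-20,0,1],[0,0,-45,0,1],[0,0,-75,0,1],[0,0,-105,0,1]]'| egrep 'pos|force'
python3 -m handwheel '[[0,0,-20,0,1],[0,0,-32,0,1],[-10,0,-35,0,1],[-25,0,-35,0,1],[-35,0,-35,0,1]]'| egrep 'pos|force'
python3 -m handwheel '[[0,0,0,0,1],[0,0,0,0,1],[0,0,0,0,1]]'| egrep 'pos|force'
python3 snap.py w6; python3 - <<'E'
from h import *
p,d=read_camera('side')
W=cv2.imread('pics/w6.png');cv2.imwrite('pics/end.png',np.hstack([W[:260,140:500],cv2.resize(p[110:240,250:410,::-1],(320,260))]))
import sys;sys.argv=['m'];from m import cloud
i,s,P=cloud('w6');h=cv2.cvtColor(W,cv2.COLOR_BGR2HSV);m=(h[...,0]>100)&(h[...,0]<130)&(h[...,1]>120)&(h[...,2]>40)
m[260:]=0; k=cv2.erode(m.astype(np.uint8),np.ones((5,5))).astype(bool);Q=P[k];Q=Q[np.isfinite(Q[:,0])]
c,*_=np.linalg.lstsq(np.c_[Q[:,0]-611,Q[:,1]+194,np.ones(len(Q))],Q[:,2],rcond=None);print('slab plane slopes, z',c.round(4),len(Q))
E
```

```text
eef_pos: [610.5, -193.6, 198.6]
ft_force: [0.9, 0.2, 0.2]
grip_force: 0.0
eef_pos: [576.4, -206.1, 232.0]
ft_force: [-0.3, -0.2, -0.3]
grip_force: 0.0
eef_pos: [578.1, -206.0, 232.0]
ft_force: [0.8, 0.3, 0.5]
grip_force: 0.0
[ 578.10087102 -206.01646716  232.03377876] [-3.14140247e+00  1.49761875e-04  3.55467496e-01] [0.75341859 0.29744546 0.50085713]
w3 tip px [482.3  151.29] [482.  150.5] 9.178879737854004 depthz 139.0 onz140 [[609.77, -190.78, 140.0], [610.29, -190.21, 140.0]]
 slab front x [59.6 59.6 59.6] tool yaw slope -0.0027
  sides -48.72 49.23
  sides -49.17 49.5
  sides -49.17 49.37
w4 tip px [445.31 182.76] [445.  182.5] 8.381627082824707 depthz 139.1 onz140 [[610.46, -191.11, 140.0], [610.58, -190.74, 140.0]]
 slab front x [59.6 59.6 59.6] tool yaw slope -0.0009
  sides -48.73 49.32
  sides -49.27 49.23
  sides -49.39 49.85
tri wrist [ 610.62 -191.89  137.26]
slab plane slopes, z [ 1.00000e-04 -2.00000e-04  5.33585e+01] 5115
```

View pics/end.png

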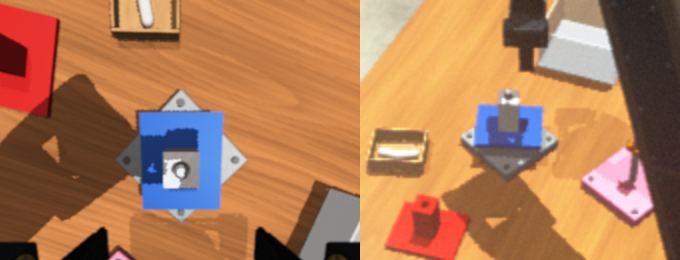

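The end picture shows the platform level on the stand, with the rod showing through the hub at (180,171). The slab top is at 53 mm with slope under 0.0003, and nothing else has been disturbed. Handing in.

```bash
python3 -c "
from cell import job_done
print(job_done())"
```

```text
the job is handed in; nothing more can be done
None
```

The blue platform is on the stand's rod, pressed onto both brass rests with an estimated 9.5 N or a little more, and released level. The job is handed in at about 33 s, but the hand-in call returned no verdict.

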